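# Stroke the row of chassis spring contacts

## Robot

A 6-joint arm with a two-finger parallel gripper is mounted at the origin on the work surface. World frame = base frame: x ahead of the robot, y to its left, z up, the work surface at z = 0. Lengths are in m, angles in degrees, forces in N, time in s.
With the tool pointing down it reaches from about 0.4 to 0.925 m from the base axis. Payload 3.4 kg.
Tool frame: the origin (TCP) lies at the very end of the fingers, on their centre line; the grasp point (between the pads) lies 19 mm behind it; z points along the fingers, y is the direction in which the jaws open and shut (so a half turn about z gives the same grasp; the last joint's range is limited). The gripper opens to 85 mm and grips with 20 to 120 N. Pads are 22 mm wide; open, the fingers measure 114 mm over their backs; the gripper's body (76 mm by 85 mm) begins 54 mm behind the grasp point. The pads swing forward as they close: fully open they stand 13 mm farther back than shut.
Start: joints at [-73.482, 17.578, 86.31, -0, 76.112, -4.211], TCP at [0.204, -0.538, 0.231] pointing down, gripper open.
Joint ranges: [-179.03, 179.03], [-60, 130.46], [8.19, 133.38], [-81.62, 261.62], [5.75, 156.47], [-153.77, 153.77]. Speed limits (degrees/s): [147.25, 147.25, 180, 180, 180, 180].

## Interface

Orientations are given as a 3x3 rotation matrix whose columns are the frame's x, y, z axes.
In Python, from rig import * gives the robot as it stands. Calls block until the motion is done:
- move_pose(position, orientation): joint-space move of the TCP to a pose.
- servo_line(position, attitude=None, max_speed=0.15): straight line of the TCP; attitude=None keeps the orientation; max_speed is the mean speed in m/s.
- goto_joints(angles): joint-space move.
- gripper_to(opening): finger opening in m; the grip force is fixed at half the most; returns when the fingers have stopped.
- pause(seconds).
- solve_ik(position, orientation): joint angles nearest the present ones, or None.
- snapshot(name): name is "scene" or "top" or "wrist"; returns (picture, depth): 400x640x3 uint8, blue, green, red; 400x640 float32, m along the optical axis (not along the pixel's ray), 0 where there is no reading.
- camera_info(name): a dict with "camera_matrix" (3x3 intrinsics, pixels), "k1" (the pictures are not rectified: a ray, as slopes to the right and down, at radius r is drawn at 1 + k1 r^2 times it, then the intrinsics apply), "cam_to_world" (4x4, takes a point from camera to world coordinates). Camera axes: x right, y down, z forward; pixel columns grow to the right and rows downward; lengths in m; the calibration is good to about 2 mm. A picture is of the moment at which its call begins: read the wrist's pose just before it. camera_info takes no time and is no camera call; for the wrist camera it gives the pose at the moment of the call.
A pose or a line that the arm cannot do raises PlanningError and nothing moves.
- finish_job(): hands the job in, once; it reports no verdict.
Trained networks look in the newest picture that a camera, given by its name, has taken for a name from the list of things; names that differ only in an ending like _2 or _b are one class to them, and where a whole thing is asked for, a point or a joint stands for the part that bears it (a point fixed in the world has none). Each returns a list of dicts, best first, with "p" (0 to 1); they miss things now and then, are a little off and sometimes report something else, mostly with a low value. They report only what shows in the picture. A call takes as long as a camera call.
- boxes_of(target, camera): "box" ([left, top, right, bottom] in pixels, round what is visible of it).
- masks_of(target, camera): "mask" (400x640 bool, what is visible of it) and "box" ([left, top, right, bottom] in pixels, round what is visible of it).
- place_of(target, camera): "pixel" ([column, row] in pixels: a listed point, or the origin of a listed thing).
Readings, each from a call of its own:
- current_clock(): time.
- current_qpos(): joint angles.
- current_qd(): joint speeds.
- current_joint_torque(): joint torques, N m.
- current_tcp_pos(): TCP position.
- current_tcp_rot(): TCP orientation.
- current_force(): force on the tool from outside, world axes, zero at the start.
- current_ft_torque(): the same for the moment, N m.
- current_gripper_width(): finger opening in m.
Only numpy, scipy, OpenCV 4.12 (cv2) and the standard library are available. Lean on these libraries where they do the work, as an engineer would, in place of code of your own. Each camera call takes 0.05 s, during which the arm holds its last target.

## Task

Check the springs in the row of five arched brass contacts on the open chassis: run the fingertips lightly along the row from the end beside the earth post to the other end, so that each contact in turn gives by a few millimetres but none is pressed flat, then lift clear. Lift nothing, leave the chassis where it stands, and do not disturb the shield can, adapter, screwdriver or tray.

Things in the scene. Friction and masses are not known exactly. Their poses are not given: they have to be found in the camera images.
- chassis: Loose instrument chassis, 1.5 to 2.3 kg: flat aluminium box 270 x 120 mm, its deck 38 mm above the table. Origin: centre of its underside; x along the length, y across, z up. Five arched brass spring contacts in a row along x at y = -32 mm (x = -88, -44, 0, 44, 88). On the other half of the deck (y +18 to +54) stand fixed components up to 28 mm high and the loose shield can
- post_top (a point): Top of the earth post: upright brass stud 8 mm in diameter, 22 mm high above the deck, with a 17 mm round nut 6 mm high at its foot. It stands in line with the row of contacts, 35 mm beyond the crest of contact 1; the row's other end has no post
- crest1 (a point): Top of the arch of spring contact 1 of 5 (the one beside the earth post), counted from the earth post. The contact is a bowed brass strip 40 mm long along the row and 16 mm wide, pitch 44 mm, its crest 9 mm above the deck (47 mm above the table) when free; the point sinks with the contact. It slopes down to the deck at both ends
- contact1 (a joint): How far spring contact 1 is pressed straight down, m: 0 free, 0.009 flat on the deck. Sprung: about 1 N to start moving, then 0.5 N per mm; it springs back by itself
- crest2 (a point): Top of the arch of spring contact 2 of 5, counted from the earth post. The contact is a bowed brass strip 40 mm long along the row and 16 mm wide, pitch 44 mm, its crest 9 mm above the deck (47 mm above the table) when free; the point sinks with the contact. It slopes down to the deck at both ends
- contact2 (a joint): How far spring contact 2 is pressed straight down, m: 0 free, 0.009 flat on the deck. Sprung: about 1 N to start moving, then 0.5 N per mm; it springs back by itself
- crest3 (a point): Top of the arch of spring contact 3 of 5, counted from the earth post. The contact is a bowed brass strip 40 mm long along the row and 16 mm wide, pitch 44 mm, its crest 9 mm above the deck (47 mm above the table) when free; the point sinks with the contact. It slopes down to the deck at both ends
- contact3 (a joint): How far spring contact 3 is pressed straight down, m: 0 free, 0.009 flat on the deck. Sprung: about 1 N to start moving, then 0.5 N per mm; it springs back by itself
- crest4 (a point): Top of the arch of spring contact 4 of 5, counted from the earth post. The contact is a bowed brass strip 40 mm long along the row and 16 mm wide, pitch 44 mm, its crest 9 mm above the deck (47 mm above the table) when free; the point sinks with the contact. It slopes down to the deck at both ends
- contact4 (a joint): How far spring contact 4 is pressed straight down, m: 0 free, 0.009 flat on the deck. Sprung: about 1 N to start moving, then 0.5 N per mm; it springs back by itself
- crest5 (a point): Top of the arch of spring contact 5 of 5 (the far end of the row), counted from the earth post. The contact is a bowed brass strip 40 mm long along the row and 16 mm wide, pitch 44 mm, its crest 9 mm above the deck (47 mm above the table) when free; the point sinks with the contact. It slopes down to the deck at both ends
- contact5 (a joint): How far spring contact 5 is pressed straight down, m: 0 free, 0.009 flat on the deck. Sprung: about 1 N to start moving, then 0.5 N per mm; it springs back by itself
- can: Bystander: loose bare aluminium shield can, cylinder 24 mm diameter, 45 mm tall, standing upright on the chassis deck. Origin: centre of its underside, z up
- adapter: Bystander: loose brass coaxial adapter, stepped round piece 22 mm diameter, 36 mm tall, standing on the table beside the chassis. Origin: centre of its underside
- driver: Bystander: screwdriver 170 mm long lying on the table beside the chassis, handle to its -x. Origin: under its middle
- tray: Bystander: empty grey parts tray 90 x 60 x 22 mm on the table beside the chassis. Origin: centre of its underside

How it is judged (in metres and radians):
On the way, in this order (a step that is already met when the one before it is completed fails the run):
1. spring contact 1, counted from the earth post, is pressed down at least 1.5 mm (value of joint contact1 above 0.0015 m), for 0.1 s.
2. spring contact 2, counted from the earth post, is pressed down at least 1.5 mm (value of joint contact2 above 0.0015 m), for 0.1 s.
3. spring contact 3, counted from the earth post, is pressed down at least 1.5 mm (value of joint contact3 above 0.0015 m), for 0.1 s.
4. spring contact 4, counted from the earth post, is pressed down at least 1.5 mm (value of joint contact4 above 0.0015 m), for 0.1 s.
5. spring contact 5, counted from the earth post, is pressed down at least 1.5 mm (value of joint contact5 above 0.0015 m), for 0.1 s.
At the end, for the whole second after the job is handed in: All five contacts were pressed at least 1.5 mm, in order from the earth post, none over 7 mm, and have sprung back (under 0.8 mm). The chassis is level, on the table and at rest; it and the can (upright), adapter, screwdriver and tray are within 20 mm of where they began (value of joint each of contact1, contact2, contact3, contact4, contact5 below 0.0008 m and distance of each of chassis, can, adapter, driver, tray from where it was at the start of the episode below 0.02 m and angle between can's own z axis and vertical below 0.3 rad and angle between chassis's own z axis and vertical below 0.08 rad and height (world z) of chassis below 0.008 m and linear speed of chassis below 0.02 m/s); the robot touches nothing.
It fails at once if a spring contact is pressed nearly flat (more than 7 mm of its 9 mm) (value of joint any of contact1, contact2, contact3, contact4, contact5 above 0.007 m).
It fails at once if the chassis is shoved more than 20 mm (distance of chassis from where it was at the start of the episode above 0.02 m).
It fails at once if the chassis is lifted or tipped (height (world z) of chassis above 0.008 m or angle between chassis's own z axis and vertical above 0.08 rad).
It fails at once if the shield can, coaxial adapter, screwdriver or parts tray is moved more than 20 mm (distance of any of can, adapter, driver, tray from where it was at the start of the episode above 0.02 m).
It fails at once if the shield can is lifted or tipped over (height (world z) of can above 0.048 m or angle between can's own z axis and vertical above 0.3 rad).
It also fails if it takes over 40 s, if anything falls off the work surface, if the arm or the gripper's body presses on something with over 40 N, if the wrist force passes 120 N, or if a joint passes its speed limit or range.

## Working session

There is one attempt and no reset: what is moved stays moved. The work goes in short steps, each a Python script; the robot and the scene stay as the last script left them, time stands still between calls to the robot, and variables do not carry over. Pictures are saved under pics/ and viewed, and the job is handed in when it is done.

```bash
mkdir -p pics; cat > h.py <<'E'
from rig import *
import numpy as np, cv2
def ray(name,px):
    c=camera_info(name);K=np.array(c["camera_matrix"]);k=c["k1"];T=np.array(c["cam_to_world"])
    d=np.array([(px[0]-K[0,2])/K[0,0],(px[1]-K[1,2])/K[1,1]])
    u=d.copy()
    for _ in range(30): u=d/(1+k*(u@u))
    return T[:3,3],T[:3,:3]@np.array([u[0],u[1],1.]),T
def atz(name,px,z):
    o,d,_=ray(name,px);return o+d*(z-o[2])/d[2]
def atdepth(name,px,dep):
    o,d,_=ray(name,px);return o+d*dep
E
python3 - <<'E'
from h import *
for n in("scene","top"):
    im,d=snapshot(n);cv2.imwrite(f"pics/{n}0.png",im)
    print(n)
    for t,z in [("post_top",.06),("crest1",.047),("crest2",.047),("crest3",.047),("crest4",.047),("crest5",.047),("chassis",0),("can",.038),("adapter",0),("driver",0),("tray",0)]:
        for r in place_of(t,n)[:2]:
            p=r["pixel"];c,rr=int(round(p[0])),int(round(p[1]))
            print(t,round(r["p"],2),np.round(p,1),atz(n,p,z).round(4),atdepth(n,p,d[rr,c]).round(4) if 0<=rr<400 and 0<=c<640 else "")
print(current_clock(),current_gripper_width(),current_tcp_rot())
E
```

```text
scene
post_top 0.6 [277.  221.8] [0.6927 0.003  0.06  ] [0.6934 0.0038 0.0609]
post_top 0.57 [333.8 192.9] [0.5808 0.0191 0.06  ] [0.5697 0.0105 0.0496]
crest1 0.59 [292.6 214.4] [ 0.654  -0.0031  0.047 ] [ 0.6538 -0.0032  0.0468]
crest1 0.57 [369.9 171. ] [0.4711 0.0141 0.047 ] [0.461  0.0078 0.0392]
crest2 0.59 [292.6 214.4] [ 0.654  -0.0031  0.047 ] [ 0.6538 -0.0032  0.0468]
crest2 0.57 [369.9 171. ] [0.4711 0.0141 0.047 ] [0.461  0.0078 0.0392]
crest3 0.59 [292.6 214.4] [ 0.654  -0.0031  0.047 ] [ 0.6538 -0.0032  0.0468]
crest3 0.57 [369.9 171. ] [0.4711 0.0141 0.047 ] [0.461  0.0078 0.0392]
crest4 0.59 [292.6 214.4] [ 0.654  -0.0031  0.047 ] [ 0.6538 -0.0032  0.0468]
crest4 0.57 [369.9 171. ] [0.4711 0.0141 0.047 ] [0.461  0.0078 0.0392]
crest5 0.59 [292.6 214.4] [ 0.654  -0.0031  0.047 ] [ 0.6538 -0.0032  0.0468]
crest5 0.57 [369.9 171. ] [0.4711 0.0141 0.047 ] [0.461  0.0078 0.0392]
chassis 0.6 [322.1 206. ] [ 0.5618 -0.0207  0.    ] [0.6062 0.0165 0.0463]
can 0.9 [314.8 179. ] [ 0.5487 -0.0507  0.038 ] [ 0.5504 -0.0492  0.0397]
can 0.71 [286.7 174.9] [ 0.5737 -0.0969  0.038 ]
[... 900 characters left out ...]
18 0.0505]
crest4 0.64 [322.9 187.2] [0.6181 0.0043 0.047 ] [0.6181 0.0043 0.0478]
crest5 0.79 [313.1 270.7] [0.4815 0.0219 0.047 ] [0.4817 0.0218 0.0505]
crest5 0.64 [322.9 187.2] [0.6181 0.0043 0.047 ] [0.6181 0.0043 0.0478]
can 0.61 [358.  235.4] [ 0.5382 -0.0527  0.038 ] [ 0.5379 -0.0501  0.0844]
adapter 0.49 [272.8 171.2] [0.6523 0.0921 0.    ] [0.6474 0.0882 0.0363]
driver 0.56 [395.8 228.9] [ 0.5489 -0.1204  0.    ] [ 0.5485 -0.1175  0.0225]
tray 0.63 [254.6 256. ] [0.5049 0.1244 0.    ] [0.5051 0.1235 0.0061]
1.2 0.08554673251160666 [[ 9.35262112e-01  3.53955903e-01 -3.43100628e-05]
 [ 3.53955904e-01 -9.35262111e-01  3.49572656e-05]
 [-1.97155712e-05 -4.48384553e-05 -9.99999999e-01]]
```

View pics/scene0.png

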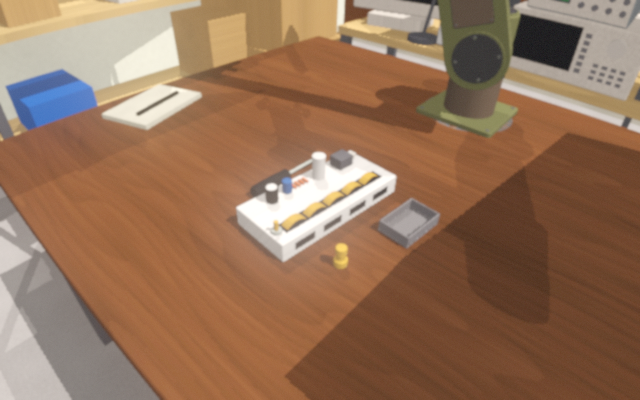

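```bash
python3 -c "
import cv2
im=cv2.imread('pics/top0.png')[110:310,220:440];cv2.imwrite('pics/topc.png',cv2.resize(im,None,fx=3,fy=3,interpolation=cv2.INTER_NEAREST)[:600])"
```

```text
(no output)
```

View pics/topc.png

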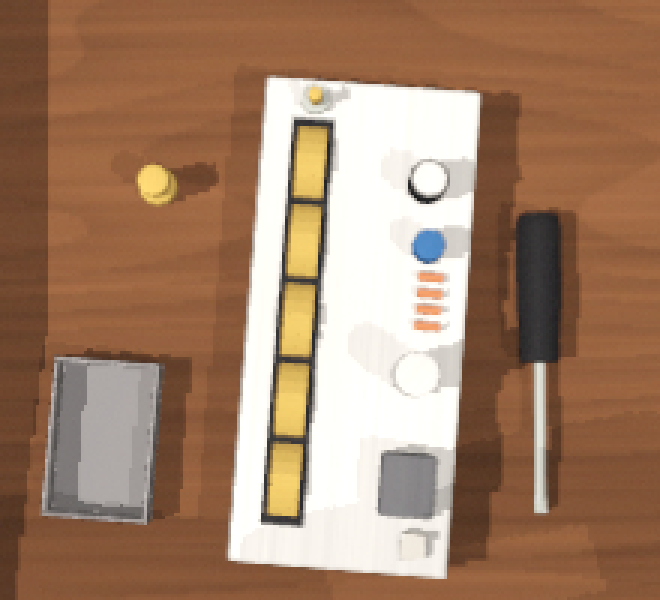

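The pictures show the chassis running roughly along world x. The earth post is at the far end (top view ≈ pixel 325,142), contact 1 is at ≈(324,163) and contact 5 at ≈(315,270). The can is at ≈(358,235), about 60 mm to the right of the row. Next I'll refine the row from the brass colour in the top view, close the fingers, and take a wrist view above the row.

```bash
cat >> h.py <<'E'
def brass(im,n,box=None):
    hsv=cv2.cvtColor(im,cv2.COLOR_BGR2HSV)
    m=cv2.inRange(hsv,(17,90,110),(32,255,255))
    k,l,s,c=cv2.connectedComponentsWithStats(m)
    return [(s[i,4],c[i],s[i,:4]) for i in range(1,k) if s[i,4]>8]
E
python3 - <<'E'
from h import *
im=cv2.imread("pics/top0.png")
P=[]
for a,c,b in brass(im,"top"):
    p=atz("top",c,.044);print(a,c.round(1),b,p.round(4))
gripper_to(0.0)
print(current_clock(),current_gripper_width(),current_force())
# view pose above row centre, tool x along row
u=np.array([-.991,.131,0]);u/=np.linalg.norm(u)
for s in(1,-1):
    x=s*u;R=np.column_stack([x,np.cross([0,0,-1],x),[0,0,-1]])
    for p in([.57,.01,.2],[.655,-.001,.06],[.48,.022,.06]): print(s,p,solve_ik(p,R))
E
```

```text
19 [324.6 141.4] [323 139   4   6] [6.952e-01 6.000e-04 4.400e-02]
257 [322.8 163.7] [317 152  12  25] [0.6576 0.004  0.044 ]
149 [271.9 171.3] [265 165  14  14] [0.6462 0.0889 0.044 ]
264 [320.7 190.1] [315 178  12  25] [0.6137 0.008  0.044 ]
264 [318.6 216.3] [313 204  12  25] [0.5704 0.012  0.044 ]
1038 [  8.3 257.7] [  0 219  25  92] [0.5036 0.5508 0.044 ]
267 [316.5 242.9] [311 231  12  25] [0.5268 0.0158 0.044 ]
260 [314.4 269.4] [309 257  12  25] [0.4834 0.0198 0.044 ]
1.9667 0.00011472707148228004 [-0.08771864  0.12246729  0.43242342]
1 [0.57, 0.01, 0.2] [-3.24004231e+00  1.86449565e+01  8.95098420e+01 -2.54444375e-14
  7.18452015e+01 -8.57097890e+01]
1 [0.655, -0.001, 0.06] [-3.78145140e+00  3.27222263e+01  8.76591281e+01 -2.54444375e-14
  5.96186456e+01 -8.62511981e+01]
1 [0.48, 0.022, 0.06] [-2.41424265e+00  2.20426426e+01  1.10038043e+02 -2.54444375e-14
  4.79193143e+01 -8.48839893e+01]
-1 [0.57, 0.01, 0.2] [-3.24004231e+00  1.86449565e+01  8.95098420e+01 -2.54444375e-14
  7.18452015e+01  9.42902110e+01]
-1 [0.655, -0.001, 0.06] [-3.78145140e+00  3.27222263e+01  8.76591281e+01 -2.54444375e-14
  5.96186456e+01  9.37488019e+01]
-1 [0.48, 0.022, 0.06] [-2.41424265e+00  2.20426426e+01  1.10038043e+02 -2.54444375e-14
  4.79193143e+01  9.51160107e+01]
```

The brass blobs have a 43.8 mm pitch, which matches the 44 mm given. I'll check them against a wrist view.

```bash
cat >> h.py <<'E'
def Rrow(u):
    x=np.append(u,0);x/=np.linalg.norm(x)
    return np.column_stack([x,np.cross([0,0,-1],x),[0,0,-1]])
E
python3 - <<'E'
from h import *
R=Rrow(np.array([-.1742,.0158]))
move_pose([.57,.012,.25],R)
im,d=snapshot("wrist");cv2.imwrite("pics/w0.png",im)
for a,c,b in brass(im,"wrist"):
    p=atz("wrist",c,.044);print(a,c.round(1),b,p.round(4), atdepth("wrist",c,d[int(c[1]),int(c[0])]).round(4))
for t,z in[("post_top",.06),("can",.038)]:
    for r in place_of(t,"wrist"): print(t,r["p"],r["pixel"],atz("wrist",r["pixel"],z))
print(current_clock(),current_force(),current_tcp_pos())
E
```

```text
689 [323.   79.9] [315  60  17  41] [0.4826 0.0195 0.044 ] [0.4826 0.0195 0.0469]
637 [323.1 123.5] [315 105  17  39] [0.5255 0.0156 0.044 ] [0.5252 0.0156 0.0465]
525 [323.  164.9] [315 148  16  35] [0.5694 0.0115 0.044 ] [0.5684 0.0116 0.048 ]
491 [323.  201.9] [316 186  15  33] [0.6119 0.0077 0.044 ] [0.6105 0.0078 0.0478]
374 [394.2 218. ] [384 206  21  25] [0.6388 0.087  0.044 ] [0.6424 0.0886 0.0358]
364 [323.  234.4] [316 222  15  26] [0.652 0.004 0.044] [0.4856 0.0189 0.3927]
post_top 0.27 [388.9, 207.6] [0.61906251 0.07850644 0.06      ]
can 0.71 [264.6, 141.7] [ 0.53956522 -0.0488274   0.038     ]
4.4667 [-0.04940826  0.69886637 -0.37060771] [0.57003218 0.01114393 0.24995869]
```

View pics/w0.png

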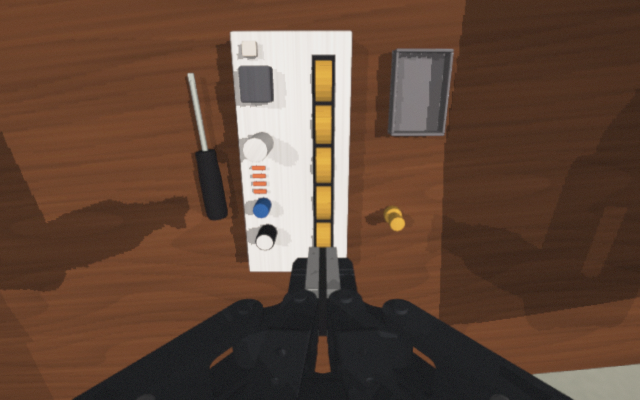

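The wrist view shows all five contacts in column ≈323 (rows 80 to 234), with the closed fingertips over the row. It agrees with the top view to about 1–2 mm. Crest 1 works out at (0.6576, 0.0038). I'll go down there now and feel for contact.

```bash
python3 - <<'E'
from h import *
R=Rrow(np.array([-.1742,.0158]))
move_pose([.6576,.0038,.10],R)
servo_line([.6576,.0038,.055],R,.06); pause(.3)
def f(): 
    a=[]
    for _ in range(5): a.append(current_force()); pause(.02)
    return np.mean(a,0).round(2)
print(current_clock(),f(),current_tcp_pos().round(4))
for z in(.050,.0475,.0462,.045):
    servo_line([.6576,.0038,z],R,.02); pause(.1); print(z,f(),current_tcp_pos().round(4))
im,d=snapshot("scene");cv2.imwrite("pics/s1.png",cv2.resize(im[130:280,200:440],None,fx=3,fy=3))
print(current_clock())
E
```

```text
6.4 [ 0.33 -0.46  0.16] [0.6577 0.0038 0.0553]
0.05 [-0.06 -0.5   0.21] [0.6577 0.0038 0.05  ]
0.0475 [ 0.02 -0.01  0.59] [0.6576 0.0038 0.0475]
0.0462 [0.08 0.05 1.31] [0.6578 0.0038 0.0464]
0.045 [0.37 0.01 1.91] [0.6578 0.0038 0.0451]
8.4417
```

View pics/s1.png

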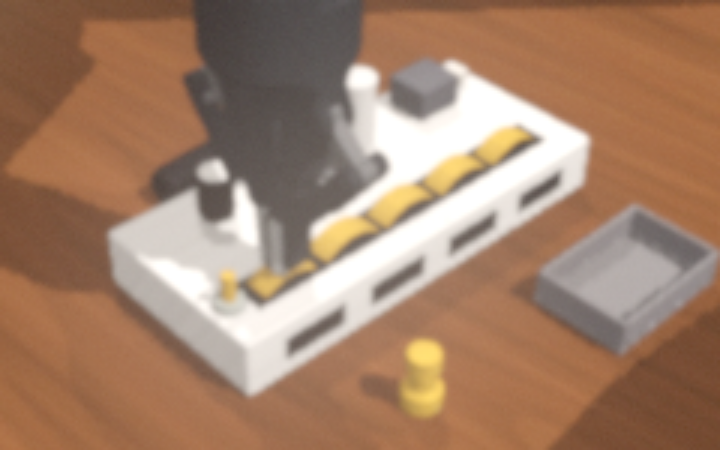

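The picture shows the fingertips on contact 1, clear of the post (crop pixel ≈228,285). Force starts at z ≈ 0.047 and fits the spring rate given. I'll press to about 3.6 mm and slide along the row.

```bash
python3 - <<'E'
from h import *
u=np.array([-.1742,.0158]);u/=np.linalg.norm(u);R=Rrow(u)
c0=np.array([.6576,.0038]);z=.0433
def f(): 
    a=[]
    for _ in range(3): a.append(current_force()); pause(.02)
    return np.mean(a,0).round(2)
def go(s,z,v):
    servo_line([*(c0+u*s),z],R,v)
go(0,z,.02);pause(.2);print(1,f(),current_tcp_pos().round(4))
for i in range(1,5):
    go(.044*i-.022,z,.025);print(" mid",f(),current_tcp_pos().round(4))
    go(.044*i,z,.025);pause(.15);print(i+1,f(),current_tcp_pos().round(4),current_clock())
    if i==2:
        im,_=snapshot("scene");cv2.imwrite("pics/s2.png",cv2.resize(im[130:280,200:440],None,fx=3,fy=3))
go(.176,.06,.03);go(.176,.16,.1)
pause(.3)
im,_=snapshot("scene");cv2.imwrite("pics/s3.png",cv2.resize(im[130:280,200:440],None,fx=3,fy=3))
im,_=snapshot("top");cv2.imwrite("pics/t3.png",im)
for a,c,b in brass(im,"top"): print(a,c.round(1),atz("top",c,.044).round(4))
print(current_clock(),f(),current_tcp_pos())
E
```

```text
1 [0.77 0.1  2.23] [0.6578 0.0038 0.0434]
 mid [2.01 0.16 1.41] [0.6358 0.0058 0.0432]
2 [-0.31 -0.15  2.83] [0.6132 0.0078 0.0431] 11.2583
 mid [ 1.29 -0.21  1.07] [0.592  0.0098 0.0433]
3 [ 0.48 -0.06  2.98] [0.5694 0.0118 0.0431] 13.575
 mid [1.79 0.66 1.26] [0.5482 0.0137 0.0433]
4 [-0.13  0.01  2.53] [0.5255 0.0158 0.0431] 15.9417
 mid [ 2.12 -0.62  1.29] [0.5044 0.0177 0.0433]
5 [0.   0.28 2.76] [0.4817 0.0197 0.0431] 18.2583
19 [324.6 141.4] [6.952e-01 6.000e-04 4.400e-02]
258 [322.8 163.7] [0.6576 0.004  0.044 ]
149 [271.9 171.3] [0.6462 0.0889 0.044 ]
265 [320.7 190. ] [0.6138 0.008  0.044 ]
264 [318.6 216.3] [0.5704 0.012  0.044 ]
648 [  9.2 242. ] [0.5309 0.5497 0.044 ]
239 [316.7 241.6] [0.5288 0.0156 0.044 ]
21 [204.8 274. ] [0.4771 0.2011 0.044 ]
150 [  5.5 282.8] [0.4602 0.5554 0.044 ]
74 [  3.8 302.5] [0.4262 0.5585 0.044 ]
18 [195.1 333.5] [0.3792 0.2176 0.044 ]
9 [385. 360.] [ 0.3348 -0.0934  0.044 ]
19 [188.9 375. ] [0.3107 0.2286 0.044 ]
14 [341.8 372.9] [ 0.3147 -0.0229  0.044 ]
24 [351.  383.5] [ 0.2973 -0.0377  0.044 ]
24 [385.  387.5] [ 0.29   -0.0929  0.044 ]
20.5167 [ 0.29 -0.38  0.06] [0.48227528 0.01969546 0.15982006]
```

View pics/s3.png

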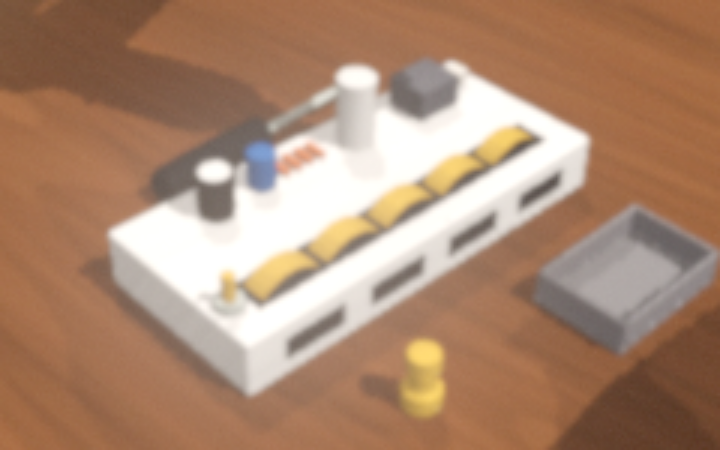

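View pics/s2.png

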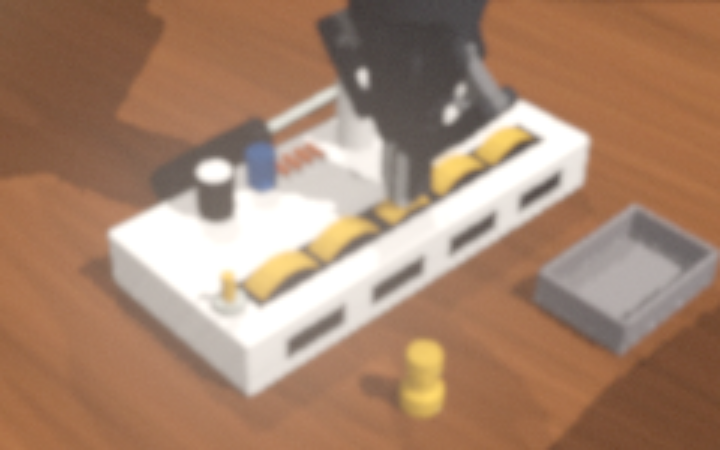

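Mid-run, the fingers were on contact 3. Afterwards all five arches stand up again, and the chassis and bystanders haven't moved: the post and contacts 1–3 are on the same pixels as before to within 0.1 px. The can is upright and the arm is clear, so I'm handing it in.

```bash
python3 -c "
from rig import *
finish_job();print(current_clock())"
```

```text
the job is handed in; nothing more can be done
the job is handed in; nothing more can be done
```

I ran the closed fingertips along the row from contact 1, beside the earth post, to contact 5, then lifted clear and handed the job in. The clock stood at about 20.5 s of the 40 s allowed. The hand-in gave no verdict, and I could not read the contact joints directly.

- **Contact depth:** the fingertips ran at about 3.6–3.9 mm below the free crest height. The upward force over the crests was 2.2–3.0 N, which by the spring rate given means about 2.5–4 mm of travel. That is above the 1.5 mm minimum and well below the 7 mm limit.
- **Force reading:** it wanders by about ±0.5 N. Contact 1 read lowest, at 2.23 N against about 2.8 N expected, which still means about 2.5 mm.
- **After lifting:** the scene picture shows all five arches raised again, the can upright, and the adapter, screwdriver and tray where they were. In the top view the post, contacts 1–3 and the adapter are within 0.1 px of where they started.
- **Not fully checked:** in that last top view the gripper partly hid contact 4 and fully hid contact 5. For those two I relied on the scene picture.

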